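# Open the press on the stitched swatch block

### The arm

A 7-joint arm with a two-finger parallel gripper is mounted at the origin on the work surface; the furniture and walls round the work are solid. World frame = base frame: x ahead of the robot, y to its left, z up, the work surface at z = 0. Lengths are in m, angles in rad, forces in N, time in s.
With the tool pointing down it reaches from about 0.425 to 0.95 m from the base axis. Payload 16.7 kg.
Tool frame: the origin (TCP) lies at the very end of the fingers, on their centre line; the grasp point (between the pads) lies ctrl.pinch_z behind it (ctrl.pinch_z is the distance from the TCP to the grasp point, in m); z points along the fingers, y is the line along which they close (so a half turn about z gives the same grasp; the last joint's range is limited). The gripper opens to 94 mm and grips with 3 to 60 N. Pads are 16 mm wide; open, the fingers measure 119 mm over their backs; the gripper's body (75 mm by 177 mm) begins 78 mm behind the grasp point.
Start: joints at [1.052, 0.426, 0.074, 1.606, -0.034, 1.111, -0.067], TCP at [0.244, -0.629, 0.205] pointing down, gripper open.
Joint ranges: [-2.85, 2.85], [-0.5, 2.14], [-1.23, 1.37], [0.21, 2.46], [-1.02, 4.16], [0.16, 2.05], [-2.73, 2.73]. Speed limits (rad/s): [1.89, 1.89, 2.39, 2.39, 3.01, 3.01, 3.01].

### API

Orientations are given as a rotation vector (axis times angle).
In Python, from plant import state, viewer, ctrl gives the robot as it stands.
- The arm moves only by the shell command python3 -m creep 'ROWS' [OPENING] [FORCE]. ROWS is JSON, a list of rows, each a list of 2 entries, a list of its own where there are three numbers: the shift along the tool's x, y, z in cm, then the turn about the tool's z in degrees. In form: [[[x, y, z], yaw], ...]. A call has exactly 8 rows; each row shifts and turns the commanded pose from where the row before left it, along the tool's axes as they then stand; what a row does not reach is not made up. A row lasts 1/12 s, in which the tool goes at most 41.7 mm and 7.16 degrees, less where a joint would pass 70% of its speed; a pose out of reach is approached as far as the arm can. A call is refused whole if a number of a shift passes 4.17 or a number of a turn 7.16, either way. A call with a gripper value outside its range is refused whole. OPENING is the finger opening in cm, from 0 to 9.4, set as the call begins (- or left out, the last holds). The fingers move at their own pace and stop on an object; FORCE is the grip in N (left out, the last holds). Time passes only in rows, so rows that do not move let the fingers close, or fill a call up. It gives the time, the measured TCP pose, the force, the opening and the grip force at its end, in the units of the state.
- state(): the state, without advancing time (a new reading comes with each control period).
- viewer.read_camera(name): name is "scene" or "top" or "wrist"; returns (picture, depth): 480x640x3 uint8, red, green, blue; 480x640 float32, m along the optical axis (not along the pixel's ray), 0 where there is no reading.
- viewer.camera_info(name): a dict with "fx", "fy", "cx", "cy" (pixels), "origin" and "rotation" of the camera in the world. Camera axes: x right, y down, z forward; pixel columns grow to the right and rows downward; lengths in m; the calibration is good to about 2 mm. A picture is of the moment at which its call begins: read the wrist's pose just before it. camera_info takes no time and is no camera call; for the wrist camera it gives the pose at the moment of the call.
- ctrl.close_job(): hands the job in; it is judged then, once.
The state is a dict: "time_s": time; "qpos": joint angles; "qd": joint speeds; "tau": joint torques, N m; "ee_pos": TCP position; "tool_rot": TCP orientation; "ft_force": force on the tool from outside, world axes, zero at the start; "wrist_torque": the same for the moment, N m; "gripper_width": opening from 0.0 (shut) to 1.0 (fully open); "gripper_force": force on a finger pad.
Only numpy, scipy, OpenCV 4.12 (cv2) and the standard library are available. Lean on these libraries where they do the work, as an engineer would, in place of code of your own. Each camera call takes 0.05 s, during which the arm holds its last target. There are 200 camera calls.

### The job

The glue in the stitched leather swatch block has set: unscrew the little screw press that holds it, turning its wooden bar knob counter-clockwise (seen from above) as far as it goes, about a quarter turn, and following the knob as it rises. Leave the block lying in the press. Leave the other press, the one on the long insole, screwed down.

Things in the scene. Friction and masses are not known exactly. Their poses are not given: they have to be found in the camera images.
- swatch_press_screw (a joint): turn (rad) of the knob of the press that holds the swatch block: about 0 screwed down, growing counter-clockwise seen from above; solid stop at 1.45, fully open. The screw is steep: per radian the knob, stem and pad rise 9 mm (13 mm in all). It turns with a steady drag of about 0.15 N m, has no spring and stays where it is left.
- swatch_press_bar (a point): centre of that press's wooden bar knob, on the vertical screw axis, 141 mm above the desk when screwed down; turns and rises with it. Bar 62 mm long (x), 16 wide (y), 22 high (z); under its middle a collar 24 mm across, 10 high, then bare screw. Fixed steel press: base 100x122x12 mm, two columns, crosshead 122x30 mm, nothing of it above 100 mm but the screw.
- swatch_block: the stitched block of orange-brown leather swatches, 46 x 90 mm, 15 mm thick, lying loose on the press's base plate between the columns, under the pad. Origin at the centre of its underside, long side along its y axis, z up.
- insole_press_bar (a point): centre of the bar knob of the other press, of the same make and size, screwed down on a pale insole 214 mm long; same frame. To be left as it is. Either press may stand on the left, the other about 0.25 m to its right; what lies under the pad tells them apart. Keep clear of the fixed furniture: a green lever press 430 mm tall at x 0.46 to 0.70, y 0.08 to 0.28 m, and a cabinet with a printer, 360 mm tall, beyond y = 0.45 m.
There are look-alikes about, which are no part of the job. Leave any yellow look-alike of the part that bears swatch_press_screw alone.

How it is judged:
At the end, for the whole second after the job is handed in: the swatch press's knob is turned counter-clockwise to at least 1.2 rad (stop at 1.45) and raised with it; the swatch block lies flat and at rest within 20 mm of where it was; the other press's knob is within 3 mm of its starting place (a third of a radian) (value of joint swatch_press_screw above 1.2 rad and z of swatch_press_bar in the frame of swatch_block above 0.1375 m and distance of swatch_block from where it was at the start of the episode below 0.02 m and angle between swatch_block's own z axis and vertical below 0.17 rad and linear speed of swatch_block below 0.02 m/s and distance of insole_press_bar from where it was at the start of the episode below 0.003 m); the robot touches nothing.
It fails at once if the knob of the press with the insole is screwed or pulled up by more than 3 mm (distance of insole_press_bar from where it was at the start of the episode above 0.003 m).
It also fails if it takes over 35 s, if anything falls off the work surface, if the arm or the gripper's body presses on something with over 40 N, if the wrist force passes 120 N, or if a joint passes its speed limit or range.

## Working session

There is one attempt and no reset: what is moved stays moved. The work goes in short steps, Python scripts to look and compute and a shell command to move; the robot and the scene stay as the last step left them, time stands still between calls to the robot, and variables do not carry over. Pictures are saved under pics/ and viewed, at most 10 in all, crops included, and the job is handed in when it is done.

```bash
mkdir -p pics; ls
python3 - <<'E'
from plant import state, viewer, ctrl
import cv2,numpy as np
s=state();print(s,ctrl.pinch_z)
for n in("scene","top"):
    p,d=viewer.read_camera(n);cv2.imwrite(f"pics/{n}0.png",p[...,::-1]);np.save(f"pics/{n}0.npy",d)
    i=viewer.camera_info(n);print(n,i)
E
```

```text
pics
{'time_s': 0.0, 'qpos': array([ 1.0514895 ,  0.42673662,  0.07384984,  1.60662811, -0.03411941,
        1.11078186, -0.06714108]), 'qd': array([-1.90404620e-04, -9.83005263e-05, -1.03196706e-03, -3.29857075e-04,
        9.13618095e-04,  5.54467183e-04,  3.90085592e-04]), 'tau': array([-1.14913099e-03, -9.35810924e+01,  3.66564989e+00, -4.54183102e+01,
       -4.89470491e-02,  2.02296657e-02,  1.09403447e-04]), 'ee_pos': array([ 0.24378337, -0.62896001,  0.20476319]), 'tool_rot': array([-3.08683022e+00, -5.77230847e-01,  4.94401794e-04]), 'ft_force': array([ 0.71486824, -0.02495803,  0.22253042]), 'wrist_torque': array([-0.00191436, -0.02778783,  0.00266304]), 'gripper_force': 0.0, 'gripper_width': 1.0008671157140447} 0.0188
scene {'fx': 488.4231163756697, 'fy': 488.4231163756697, 'cx': 307.7322471321045, 'cy': 231.33135174436038, 'origin': array([-0.21862012,  0.70700348,  0.54750866]), 'rotation': array([-0.94762208,  2.22006435, -1.31397312])}
top {'fx': 533.4187057911797, 'fy': 533.4187057911797, 'cx': 322.2996559138826, 'cy': 232.85259458010805, 'origin': array([0.18618202, 0.19593381, 0.95876975]), 'rotation': array([-2.15590888,  2.14003706, -0.17418475])}
```

View pics/scene0.png

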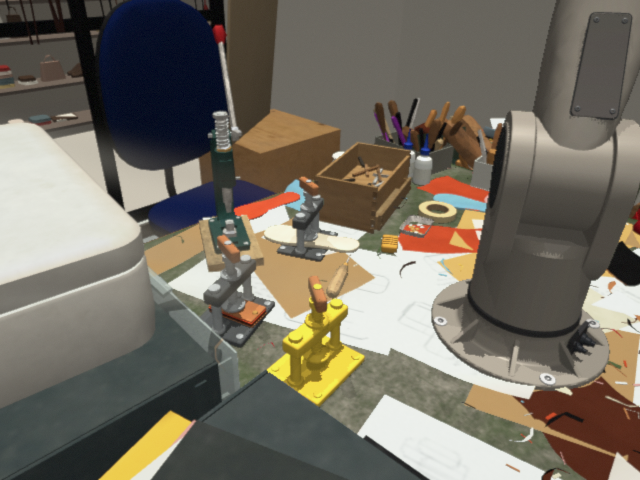

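View pics/top0.png

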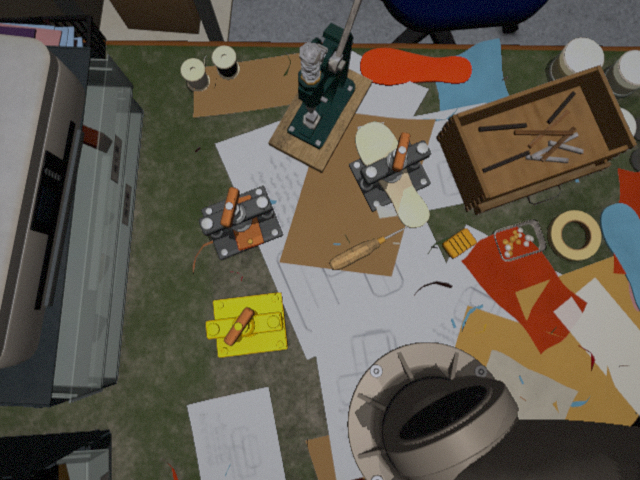

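The scene picture shows the swatch press (orange block under the pad) with its bar at about (231,242). In the top view that bar is at (231,206), the insole press bar at (402,151) and the yellow look-alike at (240,326). Next I'll measure the bars.

```bash
cat > h.py <<'E'
import numpy as np,cv2
from scipy.spatial.transform import Rotation as R
def cloud(d,i):
    v,u=np.indices(d.shape); P=np.dstack([(u-i['cx'])/i['fx']*d,(v-i['cy'])/i['fy']*d,d])
    return P@R.from_rotvec(i['rotation']).as_matrix().T+i['origin']
def bar(W,p,c,r=.05,z=(.125,.175)):
    hsv=cv2.cvtColor(p,cv2.COLOR_RGB2HSV)
    m=(W[...,2]>z[0])&(W[...,2]<z[1])&(np.hypot(W[...,0]-c[0],W[...,1]-c[1])<r)&(hsv[...,1]>90)
    Q=W[m]; top=Q[:,2]>np.percentile(Q[:,2],90)-.006; Q=Q[top]
    (cx,cy),(a,b),ang=cv2.minAreaRect((Q[:,:2]*1000).astype(np.float32))
    w,e=np.linalg.eigh(np.cov(Q[:,:2].T)); l=e[:,1]
    return (cx/1000,cy/1000),(a,b),np.degrees(np.arctan2(l[1],l[0]))%180,np.median(Q[:,2]),len(Q)
E
python3 - <<'E'
from h import *
from plant import viewer,state
p=cv2.imread("pics/top0.png")[...,::-1].copy();d=np.load("pics/top0.npy")
W=cloud(d,viewer.camera_info("top"))
for n,(u,v) in dict(sw=(231,206),ins=(402,151),yel=(240,326)).items():
    print(n,W[v,u],bar(W,p,W[v,u]))
T=R.from_rotvec(state()['tool_rot']).as_matrix();print(T.round(3))
i=viewer.camera_info("wrist");print("cam in tool",T.T@(i['origin']-state()['ee_pos']),(T.T@R.from_rotvec(i['rotation']).as_matrix()).round(2))
# heights near the swatch press (tall obstacles)
c=W[206,231]; 
for r in (.06,.09,.12,.15,.18):
    m=(np.hypot(W[...,0]-c[0],W[...,1]-c[1])<r)&(W[...,2]>.15); print(r,m.sum(),W[m].max(0) if m.any() else'')
E
```

```text
sw [0.3489451  0.32775258 0.15485445] ((0.34949493408203125, 0.3309248657226562), (16.193645477294922, 60.72775650024414), np.float64(168.1156350537169), np.float64(0.15391653803512773), 338)
ins [0.43818421 0.06410918 0.15729526] ((0.4412960205078125, 0.06383687210083008), (15.980457305908203, 60.50188446044922), np.float64(165.620352961194), np.float64(0.15280167500073888), 320)
yel [0.16779843 0.30846274 0.15582273] ((0.16825892639160156, 0.3117205810546875), (16.192035675048828, 61.80270767211914), np.float64(147.1869654163421), np.float64(0.15307320988247952), 432)
[[ 0.932  0.361 -0.   ]
 [ 0.361 -0.932  0.001]
 [-0.    -0.001 -1.   ]]
cam in tool [ 0.08237522  0.00082125 -0.17943871] [[ 0.   -0.96 -0.28]
 [ 1.    0.    0.  ]
 [-0.   -0.28  0.96]]
0.06 395 [0.37970401 0.34286346 0.15922249]
0.09 395 [0.37970401 0.34286346 0.15922249]
0.12 395 [0.37970401 0.34286346 0.15922249]
0.15 395 [0.37970401 0.34286346 0.15922249]
0.18 1666 [0.40888618 0.50765823 0.23536572]
```

```bash
python3 -m creep '[[[0,-2.2,-3.4],0],[[0,-2.2,-3.4],0],[[0,-2.2,-3.4],0],[[0,-2.2,-3.4],0],[[0,-2.2,-3.4],0],[[0,-2.2,-3.4],0],[[0,-2.2,-3.4],0],[[0,-2.2,-3.4],0]]' 4.5 30
python3 -c "
from h import *
from plant import viewer,state
s=state();print(s['qpos'].round(2),s['ee_pos'])
p,d=viewer.read_camera('scene');W=cloud(d,viewer.camera_info('scene'))
print(W[33,219],W[28:38,214:224,2].max())"
```

```text
time_s: 0.77
ee_pos: [0.1796, -0.4638, 0.4789]
tool_rot: [-3.088, -0.577, 0.0]
ft_force: [0.4, -0.9, 1.6]
gripper_width: 0.489
gripper_force: 0.0
[ 1.01 -0.    0.06  1.56  0.    1.58 -0.13] [ 0.17962217 -0.4638321   0.47892762]
[0.63756205 0.11957621 0.4233189 ] 0.5475086591669213
```

```bash
python3 -m creep '[[[4,0,0],-4.67],[[4,0,0],-4.67],[[4,0,0],-4.67],[[4,0,0],-4.67],[[4,0,0],-4.67],[[4,0,0],-4.67],[[4,0,0],-4.67],[[4,0,0],-4.67]]'; python3 -m creep '[[[4,0.1,0],-4.67],[[4,0.1,0],-4.67],[[4,0.1,0],-4.67],[[4,0.1,0],-4.67],[[4,0.1,0],-4.67],[[4,0.1,0],-4.67],[[4,0.1,0],-4.67],[[4,0.1,0],-4.67]]'
python3 -c "
from plant import state
s=state();print(s['qpos'].round(2),s['ee_pos'])"
```

```text
time_s: 1.48
ee_pos: [0.4309, -0.2723, 0.4768]
tool_rot: [-2.737, -1.541, 0.0]
ft_force: [0.9, -0.9, 0.3]
gripper_width: 0.481
gripper_force: 0.0
time_s: 2.15
ee_pos: [0.5194, 0.0297, 0.4769]
tool_rot: [-2.099, -2.336, 0.0]
ft_force: [0.7, 0.0, 0.1]
gripper_width: 0.478
gripper_force: 0.0
[ 0.34  0.08 -0.56  1.49  0.04  1.59 -0.11] [0.51941515 0.02969155 0.47687917]
```

```bash
python3 -m creep '[[[4,-0.5,0],-4.67],[[4,-0.5,0],-4.67],[[4,-0.5,0],-4.67],[[4,-0.5,0],-4.67],[[4,-0.5,0],-4.67],[[4,-0.5,0],-4.67],[[4,-0.5,0],-4.67],[[4,-0.5,0],-4.67]]'; python3 -m creep '[[[0,0,0],-7],[[0,0,0],-7],[[0,0,0],-7],[[0,0,0],-7],[[0,0,0],-6],[[0,0,0],0],[[0,0,0],0],[[0,0,0],0]]'
cat > rel.py <<'E'
from h import *
from plant import state
def rel(tgt,zt,yaw):
    s=state();T=R.from_rotvec(s['tool_rot']).as_matrix()
    y=np.degrees(np.arctan2(T[1,0],T[0,0]))
    print('q',s['qpos'].round(2),'ee',s['ee_pos'].round(4),'yaw',y%360,'shift cm',(T.T@(np.r_[tgt,zt]-s['ee_pos'])*100).round(2),'turn',-((yaw-y+180)%360-180))
E
python3 -c "
from rel import *
rel([.3495,.331],.33,168)"
```

```text
time_s: 2.82
ee_pos: [0.3625, 0.3053, 0.477]
tool_rot: [-1.24, -2.886, 0.0]
ft_force: [0.9, 0.6, -0.0]
gripper_width: 0.478
gripper_force: 0.0
time_s: 3.48
ee_pos: [0.3638, 0.304, 0.4774]
tool_rot: [-0.354, -3.121, -0.0]
ft_force: [0.0, 0.1, -0.2]
gripper_width: 0.482
gripper_force: 0.0
q [ 0.05 -0.   -0.86  1.56 -0.    1.58  0.54] ee [0.3638 0.304  0.4774] yaw 167.04504237256418 shift cm [ 2.    2.31 14.74] turn -0.9549576274358174
```

```bash
python3 -m creep '[[[0.5,0.6,2.5],-1],[[0.5,0.6,2.5],0],[[0.5,0.6,2.5],0],[[0.5,0.5,2.5],0],[[0,0,2.5],0],[[0,0,2.3],0],[[0,0,0],0],[[0,0,0],0]]'
python3 - <<'E'
from rel import *
from plant import viewer
i=viewer.camera_info('wrist');p,d=viewer.read_camera('wrist')
cv2.imwrite('pics/w1.png',p[...,::-1]);W=cloud(d,i)
b=bar(W,p,(.3495,.331));print(b);rel(b[0],.145,b[2])
E
```

```text
time_s: 4.15
ee_pos: [0.3488, 0.3304, 0.3295]
tool_rot: [-0.324, -3.124, 0.001]
ft_force: [-0.2, -0.5, 0.4]
gripper_width: 0.48
gripper_force: 0.0
((0.3482763671875, 0.3283926696777344), (14.896648406982422, 59.880943298339844), np.float64(167.4864723855763), np.float64(0.1530807707332647), 838)
q [-0.01  0.07 -0.91  1.81  0.06  1.28  0.43] ee [0.3492 0.3309 0.3305] yaw 168.185955998101 shift cm [ 0.04 -0.27 18.55] turn 0.6994836125247161
```

View pics/w1.png

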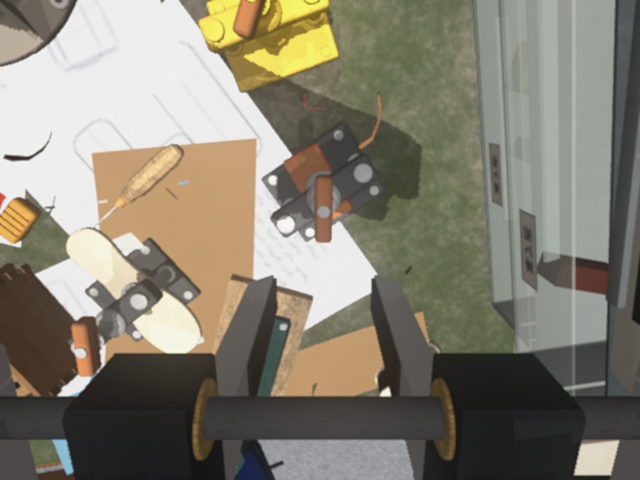

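```bash
python3 -m creep '[[[0,-0.2,3],0.5],[[0,0,3],0],[[0,0,3],0],[[0,0,3],0],[[0,0,3],0],[[0,0,3],0],[[0,0,2.6],0],[[0,0,0],0]]' && python3 -m creep '[[[0,0,0],0],[[0,0,0],0],[[0,0,0],0],[[0,0,0],0],[[0,0,0],0],[[0,0,0],0],[[0,0,0],0],[[0,0,0],0]]' 0 40
python3 -c "
from rel import *
rel([.349,.330],.124,167.7);s=state();print(s['wrist_torque'])"
```

```text
time_s: 4.87
ee_pos: [0.3481, 0.3276, 0.121]
tool_rot: [-0.337, -3.121, 0.004]
ft_force: [0.1, -1.8, -0.8]
gripper_width: 0.48
gripper_force: 0.0
time_s: 5.53
ee_pos: [0.3497, 0.3296, 0.1252]
tool_rot: [0.335, 3.121, 0.003]
ft_force: [0.2, -0.5, 10.6]
gripper_width: 0.243
gripper_force: 40.0
q [-0.14  0.31 -0.86  2.07  0.31  0.88  0.18] ee [0.3497 0.3296 0.1252] yaw 167.7363204028822 shift cm [0.08 0.02 0.12] turn 0.036320402882211056
[-0.10305841 -0.12074908 -0.02869741]
```

The grip stopped at 22.8 mm, which means the fingertips are on the 24 mm collar. I'll open, go up 8 mm and grip the bar itself.

```bash
python3 -m creep '[[[0,0,0],0],[[0,0,0],0],[[0,0,0],0],[[0,0,-0.4],0],[[0,0,-0.4],0],[[0,0,-0.1],0],[[0,0,0],0],[[0,0,0],0]]' 4 && python3 -m creep '[[[0,0,0],0],[[0,0,0],0],[[0,0,0],0],[[0,0,0],0],[[0,0,0],0],[[0,0,0],0],[[0,0,0],0],[[0,0,0],0]]' 0 40
python3 -c "
from rel import *
rel([.349,.330],.133,167.7);s=state();print(s['wrist_torque'])"
```

```text
time_s: 6.2
ee_pos: [0.3487, 0.3287, 0.1326]
tool_rot: [0.335, 3.123, 0.0]
ft_force: [0.1, 1.2, -0.8]
gripper_width: 0.425
gripper_force: 0.0
time_s: 6.87
ee_pos: [0.3487, 0.329, 0.1326]
tool_rot: [0.335, 3.124, 0.001]
ft_force: [1.1, 4.6, 0.4]
gripper_width: 0.167
gripper_force: 40.1
q [-0.13  0.3  -0.87  2.07  0.29  0.9   0.19] ee [0.3487 0.329  0.1326] yaw 167.7706400925202 shift cm [-0.01  0.1  -0.04] turn 0.07064009252022174
[ 1.26996606 -0.41802537 -0.02630546]
```

```bash
python3 -m creep '[[[0,0,-0.08],-5],[[0,0,-0.08],-5],[[0,0,-0.08],-5],[[0,0,-0.08],-5],[[0,0,-0.08],-5],[[0,0,-0.08],-5],[[0,0,-0.08],-5],[[0,0,0],0]]'
python3 -c "
from rel import *
rel([.349,.330],.138,167.7+35);s=state();print(s['wrist_torque'])"
```

```text
time_s: 7.53
ee_pos: [0.3488, 0.3287, 0.1382]
tool_rot: [-0.627, 3.078, 0.0]
ft_force: [2.0, 1.6, 2.6]
gripper_width: 0.167
gripper_force: 40.1
q [-0.02  0.33 -1.    2.06  0.35  0.93  0.76] ee [0.3488 0.3287 0.1382] yaw 203.01176181976132 shift cm [-0.07  0.11  0.02] turn 0.3117618197613865
[ 0.80565495 -0.42709117  0.03034992]
```

```bash
python3 -m creep '[[[0,0,-0.1],-6.5],[[0,0,-0.1],-6.5],[[0,0,-0.1],-6.5],[[0,0,-0.1],-6.5],[[0,0,-0.1],-6.5],[[0,0,-0.1],-6.5],[[0,0,-0.1],-6],[[0,0,0],0]]'
python3 -c "
from rel import *
rel([.349,.330],.145,167.7+80);s=state();print(s['wrist_torque'])"
```

```text
time_s: 8.2
ee_pos: [0.349, 0.3282, 0.1449]
tool_rot: [1.753, -2.607, 0.0]
ft_force: [3.9, 1.1, -3.1]
gripper_width: 0.171
gripper_force: 40.6
q [ 0.09  0.38 -1.16  2.05  0.43  0.98  1.47] ee [0.349  0.3282 0.1449] yaw 247.84518337137752 shift cm [-0.17  0.07 -0.01] turn 0.1451833713774704
[ 0.70243358 -1.27908732 -0.64907816]
```

Turned 80°, and the torque says the stop is close. I'll release, go up and check.

```bash
python3 -m creep '[[[0,0,0],0],[[0,0,0],0],[[0,0,0],0],[[0,0,0],0],[[0,0,0],0],[[0,0,0],0],[[0,0,0],0],[[0,0,0],0]]' 5 && python3 -m creep '[[[0,0,-1.5],0],[[0,0,-2.5],0],[[0,0,-2.5],0],[[0,0,-2.5],0],[[0,0,-2.5],0],[[0,0,-2.5],0],[[0,0,-1.5],0],[[0,0,0],0]]'
python3 - <<'E'
from rel import *
from plant import viewer
i=viewer.camera_info('wrist');p,d=viewer.read_camera('wrist')
cv2.imwrite('pics/w2.png',p[...,::-1]);W=cloud(d,i)
print(bar(W,p,(.3495,.331)))
p,d=viewer.read_camera('top');W=cloud(d,viewer.camera_info('top'));print(bar(W,p,(.4413,.0638)))
p,d=viewer.read_camera('scene');cv2.imwrite('pics/s2.png',p[...,::-1])
E
```

```text
time_s: 8.87
ee_pos: [0.3486, 0.3287, 0.1451]
tool_rot: [-1.751, 2.608, -0.0]
ft_force: [0.5, 0.1, 0.1]
gripper_width: 0.532
gripper_force: 0.0
time_s: 9.53
ee_pos: [0.3493, 0.3298, 0.303]
tool_rot: [-1.749, 2.605, -0.001]
ft_force: [-0.6, -0.2, -0.3]
gripper_width: 0.534
gripper_force: 0.0
((0.34919970703125, 0.3277691650390625), (61.39130783081055, 15.657133102416992), np.float64(64.98506480976263), np.float64(0.16508071979467323), 1156)Traceback (most recent call last):
  File "<stdin>", line 6, in <module>
  File "h.py", line 9, in bar
    Q=W[m]; top=Q[:,2]>np.percentile(Q[:,2],90)-.006; Q=Q[top]
                       ~~~~~~~~~~~~~^^^^^^^^^^^
    return _quantile_unchecked(
        a, q, axis, out, overwrite_input, method, keepdims, weights)
    return _ureduce(a,
                    func=_quantile_ureduce_func,
    ...<5 lines>...
                    overwrite_input=overwrite_input,
                    method=method)
    r = func(a, **kwargs)
    result = _quantile(arr,
                       quantiles=q,
    ...<2 lines>...
                       out=out,
                       weights=wgt)
    slices_having_nans = np.isnan(arr[-1, ...])
                                  ~~~^^^^^^^^^
IndexError: index -1 is out of bounds for axis 0 with size 0
```

View pics/w2.png

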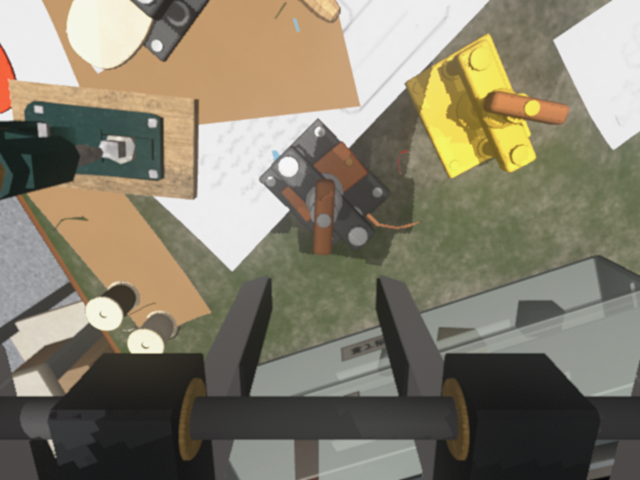

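The wrist picture shows the swatch bar at (323,217), now turned about 77.5° (1.35 rad) and 12 mm higher. The block is still in the press at about (340,165), and the gripper is clear.

```bash
python3 -c "
from plant import ctrl
print(ctrl.close_job())"
```

```text
the job is handed in; nothing more can be done
None
```

I unscrewed the swatch press to about 1.35 rad (12 mm up) and handed the job in with the block still in the press and the arm clear; the arm never went near the insole press's knob, though my final camera check of that knob failed, so its position isn't confirmed by measurement.

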